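# Close the spark guard and drop its latch

### The job

Close the sliding spark screen in front of the turning head and latch it: lift the latch bar by its red handle, slide the screen shut against its spring buffer with the bar carried over the yellow keeper, and let the bar's tooth drop all the way into the keeper's notch, so that the latch alone holds the screen when you let go. The keeper is set by hand and the notch is not exactly where it is meant to be, so feel for it and never force the bar against the keeper; leave everything else on the bench where it is.

Things in the scene. Friction and masses are not known exactly. Their poses are not given: they have to be found in the camera images.
- guard: Fixed work head: dark steel base plate 225 x 470 x 12 mm, teal headstock, black faceplate (top 200 mm above the bench at most), sliding screen in front. Frame: x from the screen towards the headstock, y along the slide in the CLOSING direction, z up; origin on the bench. Base plate spans x -75 to 150 mm, y -290 to 180 mm.
- gate (a joint): Sliding amber screen, grey frame, 200 mm long, 6 mm thick, at guard x = -20 mm, top 136 mm above the bench. Value in m = how far open (towards guard -y) from the nominal latched place 0; range -0.019 to 0.145. Its ends lie at guard y = -130 mm and +70 mm, less the value. Friction 3 N plus 40 N per m/s; below 0.024 it also pushes a spring buffer: 3 N at contact, then 0.18 N per mm.
- latch (a joint): Steel latch bar, 10 mm thick, 18 mm high, about 0.45 kg, hinged on the screen's front; hinge parallel to guard x at guard y = -90 mm less the gate value, z = 100 mm (25 mm under the bar's middle). Value in rad: 0 level on its rest (also when fully dropped in the notch), grows as the free end is lifted, limit 1.0; it falls back by gravity. About 0.08 with the tooth standing on a flat of the keeper.
- latch_handle (a point): Point on the axis of the red round handle (16 mm diameter, 60 mm long, parallel to the hinge, sticking out of the bar to guard -x, 22 mm disc at its end). The point is 31 mm out from the bar's face, 135 mm along the bar from the hinge: guard x = -70 mm, y = 45 mm less the gate value, z = 125 mm when level. It turns with the bar.
- latch_tooth (a point): Centre of the tip face of the square steel tooth at the bar's free end: 195 mm along the bar from the hinge, 10 mm long along the bar, 10 mm thick, standing 18 mm down from the bar's underside. With the bar level it is 98 mm above the bench, at guard x = -34 mm, y = 105 mm less the gate value.
- keeper_post: Grey fixed post under the yellow keeper. Origin: the NOMINAL centre of the notch, level with the keeper's top (guard x -34, y 105, z 113 mm; axes as guard). The keeper (16 mm wide in x) is bolted in slots and really sits anywhere up to 15 mm either way along guard y; this shift is not measured and is not in this pose.
- notch_mark (a point): The same nominal mark as keeper_post's origin. Keeper profile along guard y from the notch's TRUE centre: flat lip -34.5 to -6.5 mm, notch -6.5 to +6.5 mm (13 mm wide, 19 mm deep, square steel sides), flat of the lip's height +6.5 to +44 mm. The tooth is in the notch when the gate value is within 1.5 mm of minus the keeper's shift and the latch joint is below 0.02.
- collar: Brass ring 48 mm across, 22 mm high, on the base plate beside the headstock; origin at its underside. Bystander.
- setup_block: Steel block 60 x 25 x 20 mm on the bench in front of the guard; origin at its underside. Bystander.
- wire_brush: Hand brush lying in front of the guard; origin at its underside. Bystander.
- wrench: Wrench lying on the right of the bench; origin at its underside. Bystander.
- hammer: Hammer lying on the right of the bench; origin at its underside. Bystander.
- spray_can: Blue can, 60 mm across, 170 mm high, standing on the left; origin at its underside. Bystander.
- tin_cup: Steel mug 76 mm across, 85 mm high, standing on the left; origin at its underside. Bystander.

How it is judged:
By the outcome, as a careful person would: the job done as asked, in the order asked, and still so for the second after the job is handed in, with the robot touching nothing.
It also fails if it takes over 64 s, if anything falls off the work surface, if the arm or the gripper's body presses on something with over 40 N, if the wrist force passes 120 N, or if a joint passes its speed limit or range.

### The arm

A 7-joint arm with a two-finger parallel gripper is mounted at the origin on the work surface. World frame = base frame: x ahead of the robot, y to its left, z up, the work surface at z = 0. Lengths are in m, angles in rad, forces in N, time in s.
With the tool pointing down it reaches from about 0.35 to 0.9 m from the base axis. Payload 8.1 kg.
Tool frame: the origin (TCP) lies on the centre line of the jaws, within the pads' length; the fingertips stand 22 mm ahead of it and the grasp point (between the pads) lies 3 mm ahead of it (arm.finger_overhang is the distance from the TCP to the fingertips, in m); z points along the fingers, y is the direction in which the jaws open and shut (so a half turn about z gives the same grasp; the last joint's range is limited). The gripper opens to 92 mm and grips with 3 to 60 N. Pads are 19 mm wide; open, the fingers measure 130 mm over their backs; the gripper's body (75 mm by 190 mm) begins 47 mm behind the grasp point.
Start: joints at [1.032, 0.434, 0.025, 1.573, -0.012, 1.134, -0.075], TCP at [0.264, -0.567, 0.249] pointing down, gripper open.
Joint ranges: [-2.62, 2.62], [-0.44, 2.09], [-1.27, 1.32], [0.08, 2.57], [-1.32, 4.46], [0.12, 2], [-2.74, 2.74]. Speed limits (rad/s): [2.22, 2.22, 3.01, 3.01, 3.14, 3.14, 3.14].

### API

Orientations are given as a rotation vector (axis times angle).
In Python, from cell import arm gives the robot as it stands. The module is installed in compiled form; this text tells all that it offers.
- The arm moves only by the tool step_arm, never from a script. Its argument "plan" is a list of rows, each an object of numbers: "wx", "wy", "wz": the turn, a rotation vector about the tool's x, y, z in units of 6 degrees (1.0 is 6 degrees); "tx", "ty", "tz": the shift along the tool's x, y, z in cm; "hand": the opening, from 0 (shut) to 1 (fully open). A call has exactly 10 rows; each row shifts and turns the commanded pose from where the row before left it, along the tool's axes as they then stand; what a row does not reach is not made up. A row lasts 1/12 s, in which the tool goes at most 41.7 mm and 7.16 degrees, less where a joint would pass 70% of its speed; a pose out of reach is approached as far as the arm can. A call is refused whole if a number of a shift passes 4.17 or a number of a turn 1, either way. A call with a gripper value outside its range is refused whole. The fingers move at their own pace and stop on an object; "force" is the grip in N (left out, the last holds). Time passes only in rows, so rows that do not move let the fingers close, or fill a call up. It gives the time, the measured TCP pose, the force and the opening at its end, in the units of the state.
- arm.observe(): the state, without advancing time (a new reading comes with each control period).
- arm.get_image(name): name is "scene" or "side" or "wrist"; returns (picture, depth): 480x640x3 uint8, red, green, blue; 480x640 float32, m along the optical axis (not along the pixel's ray), 0 where there is no reading.
- arm.calibration(name): a dict with "mtx" (3x3 intrinsics, pixels), "R" (3x3) and "t" (3): a world point X has camera coordinates R X + t. Camera axes: x right, y down, z forward; pixel columns grow to the right and rows downward; lengths in m; the calibration is good to about 2 mm. A picture is of the moment at which its call begins: read the wrist's pose just before it. calibration takes no time and is no camera call; for the wrist camera it gives the pose at the moment of the call.
- arm.sign_off(): hands the job in, once; it reports no verdict.
The state is a dict: "clock": time; "joints": joint angles; "dq": joint speeds; "joint_efforts": joint torques, N m; "position": TCP position; "ee_rot": TCP orientation; "force": force on the tool from outside, world axes, zero at the start; "ft_torque": the same for the moment, N m; "width": opening from 0.0 (shut) to 1.0 (fully open).
Only numpy, scipy, OpenCV 4.12 (cv2) and the standard library are available. Lean on these libraries where they do the work, as an engineer would, in place of code of your own. Each camera call takes 0.05 s, during which the arm holds its last target.

## Working session

There is one attempt and no reset: what is moved stays moved. The work goes in short steps, Python scripts to look and compute and a tool call to move; the robot and the scene stay as the last step left them, time stands still between calls to the robot, and variables do not carry over. Pictures are saved under pics/ and viewed, and the job is handed in when it is done.

Besides the shell and the picture viewer there is one more tool, called after ">>>" by a JSON object that holds its "op" and its "data". step_arm: Moves the arm, as the interface text tells. Its arguments: {"type":"object","properties":{"plan":{"type":"array"},"force":{"type":"number"}},"required":["plan"]}

```bash
mkdir -p pics; cat > h.py <<'E'
import numpy as np, cv2
from cell import arm
def snap(n,f):
    c=arm.calibration(n); p,d=arm.get_image(n)
    cv2.imwrite('pics/'+f+'.png',p[:,:,::-1]); np.savez('pics/'+f+'.npz',p=p,d=d,K=c['mtx'],R=c['R'],t=c['t'])
def load(f): return np.load('pics/'+f+'.npz')
def pt(z,u,v,d=None):
    d=z['d'][int(v),int(u)] if d is None else d
    pc=np.linalg.inv(z['K'])@np.array([u,v,1.])*d
    return z['R'].T@(pc-z['t'])
def ray_plane(z,u,v,h):
    o=-z['R'].T@z['t']; r=z['R'].T@np.linalg.inv(z['K'])@np.array([u,v,1.]); return o+r*(h-o[2])/r[2]
def cloud(z):
    v,u=np.mgrid[:480,:640]; d=z['d']
    pc=np.stack([u*d,v*d,d],-1)@np.linalg.inv(z['K']).T
    return (pc-z['t'])@z['R']
E
python3 - <<'E'
from h import *
o=arm.observe(); print(o, arm.finger_overhang)
snap('scene','scene0'); snap('side','side0')
for n in('scene','side'):
    z=load(n+'0'); print(n,-z['R'].T@z['t'],z['R'][2])
E
```

```text
{'clock': 0.0, 'joints': array([ 1.03243784,  0.43522018,  0.02495601,  1.57409357, -0.01157585,
        1.13398913, -0.07510058]), 'dq': array([ 1.25052939e-03,  9.98003792e-04,  6.60367968e-04, -4.10179476e-05,
       -6.03878171e-04, -1.40308902e-03, -1.49912810e-03]), 'joint_efforts': array([ 1.12984999e-03, -6.67850661e+01,  9.85504277e-01, -3.14458001e+01,
       -6.05729758e-02,  4.28267370e-02,  1.73773769e-04]), 'position': array([ 0.26356459, -0.56618673,  0.24794786]), 'ee_rot': array([-3.06588246e+00, -6.78695034e-01,  7.69164087e-04]), 'force': array([ 0.55930018, -0.21881881, -0.04447247]), 'ft_torque': array([-0.02898768,  0.00660179,  0.06794281]), 'width': 1.0005903329044457} 0.022
scene [ 1.21088301 -0.76765928  1.20267099] [-0.44985731  0.49231998 -0.74515062]
side [0.47899931 0.87703057 0.81972839] [ 0.0794804  -0.79491117 -0.60149738]
```

View pics/scene0.png

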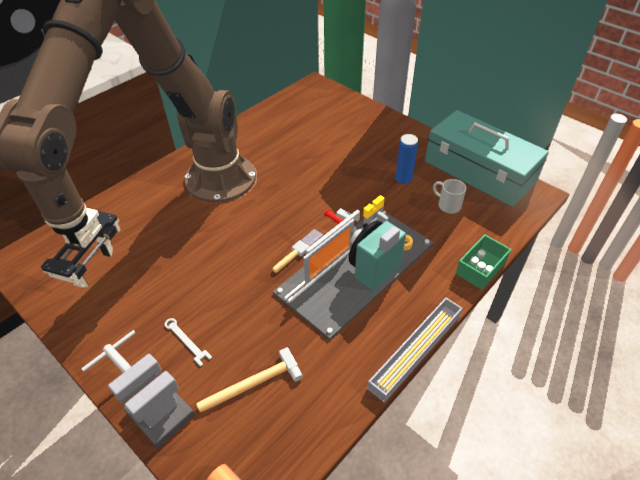

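View pics/side0.png

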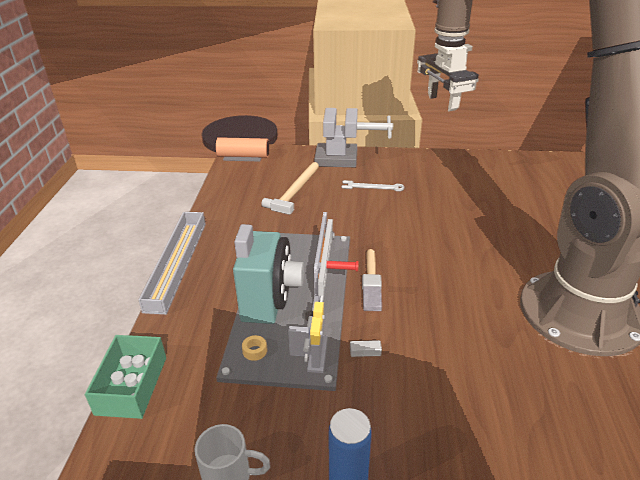

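The scene view shows the guard around (355,265), with the screen at (330,250), the red handle at (335,217) and the yellow keeper at (374,207). In the side view the handle is at (343,265), the keeper at (317,325), and the brush and block lie in front. Next I'll measure the guard frame.

```bash
python3 - <<'E'
from h import *
for n in('scene0','side0'):
    z=load(n); hsv=cv2.cvtColor(z['p'],cv2.COLOR_RGB2HSV); P=cloud(z); H,S,V=cv2.split(hsv)
    near=(np.abs(P[...,0]-.55)<.35)&(np.abs(P[...,1])<.45)&(z['d']>0)
    for k,m in dict(red=((H<5)|(H>175))&(S>190)&(V>90),yel=(H>22)&(H<32)&(S>200)&(V>120),amb=(H>5)&(H<18)&(S>200)&(V>150),plate=(V<95)&(S<60)&(np.abs(P[...,2]-.012)<.006)).items():
        m=m&near&(P[...,2]>.005); 
        nl,l,st,c=cv2.connectedComponentsWithStats(m.astype(np.uint8))
        for i in np.argsort(-st[1:,4])[:2]+1:
            if st[i,4]<20: continue
            q=P[l==i]; print(n,k,st[i],q.min(0).round(3),q.max(0).round(3),q.mean(0).round(3))
            if k=='plate':
                hull=cv2.convexHull(q[:,:2].astype(np.float32)); r=cv2.minAreaRect(hull); print(r, cv2.boxPoints(r).round(3).tolist())
    cv2.imwrite('pics/c_'+n+'.png',cv2.resize(z['p'][170:350,240:450] if n=='scene0' else z['p'][200:400,200:420],None,fx=3.5 if n=='scene0' else 3,fy=3.5 if n=='scene0' else 3)[:,:,::-1])
E
```

```text
scene0 red [324 209  18  14  94] [0.446 0.019 0.006] [0.538 0.107 0.14 ] [0.503 0.027 0.128]
scene0 yel [364 204  12   8  28] [0.541 0.124 0.093] [0.561 0.167 0.119] [0.552 0.142 0.11 ]
scene0 yel [373 195  11  10  26] [0.542 0.17  0.106] [0.561 0.208 0.117] [0.552 0.185 0.112]
scene0 amb [310 229  39  46 615] [ 0.555 -0.129  0.034] [0.566 0.036 0.116] [ 0.561 -0.049  0.079]
scene0 plate [ 329  214  104  114 2242] [ 0.552 -0.184  0.006] [0.736 0.245 0.018] [ 0.687 -0.005  0.012]
((0.6425350308418274, 0.0306769460439682), (0.4280000329017639, 0.1847924292087555), 89.55438995361328) [[0.5479999780654907, -0.18299999833106995], [0.7329999804496765, -0.18400000035762787], [0.7369999885559082, 0.24400000274181366], [0.5519999861717224, 0.24500000476837158]]
scene0 plate [287 257  60  54 528] [ 0.562 -0.228  0.006] [0.599 0.011 0.018] [ 0.582 -0.127  0.012]
((0.5837236642837524, -0.10879752039909363), (0.2388710379600525, 0.034767042845487595), 88.0354995727539) [[0.5619999766349792, -0.2280000001192093], [0.597000002861023, -0.2290000021457672], [0.6050000190734863, 0.009999999776482582], [0.5699999928474426, 0.010999999940395355]]
side0 plate [217 337 118  52 462] [0.512 0.13  0.006] [0.733 0.246 0.015] [0.64 0.21 0.01]
((0.6214978098869324, 0.18796060979366302), (0.11366119980812073, 0.22108955681324005), 88.52751922607422) [[0.5099999904632568, 0.1340000033378601], [0.7310000061988831, 0.12800000607967377], [0.7329999804496765, 0.24199999868869781], [0.5120000243186951, 0.24799999594688416]]
side0 plate [324 353  14  19  82] [0.51  0.163 0.008] [0.534 0.21  0.014] [0.525 0.185 0.011]
((0.5217340588569641, 0.18686215579509735), (0.047648508101701736, 0.02329263836145401), 88.58720397949219) [[0.5099999904632568, 0.16300000250339508], [0.5329999923706055, 0.16300000250339508], [0.5339999794960022, 0.20999999344348907], [0.5109999775886536, 0.210999995470047]]
```

View pics/c_scene0.png

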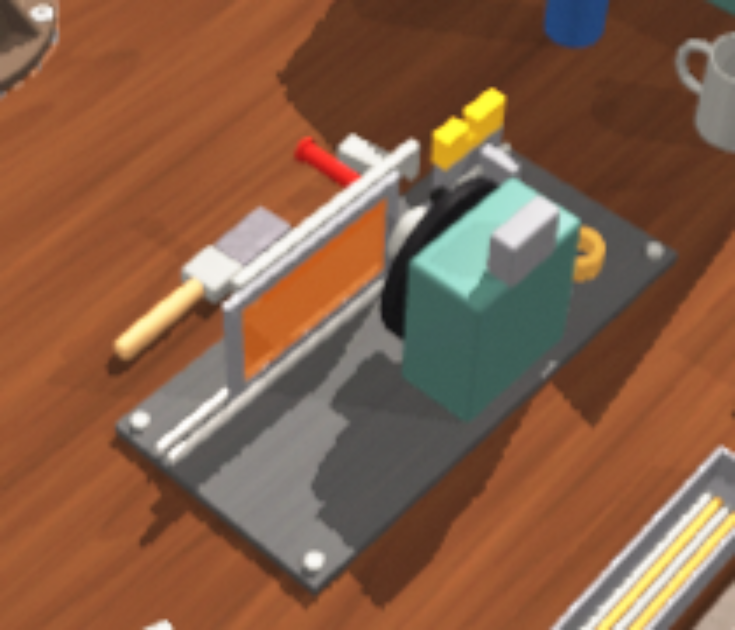

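View pics/c_side0.png

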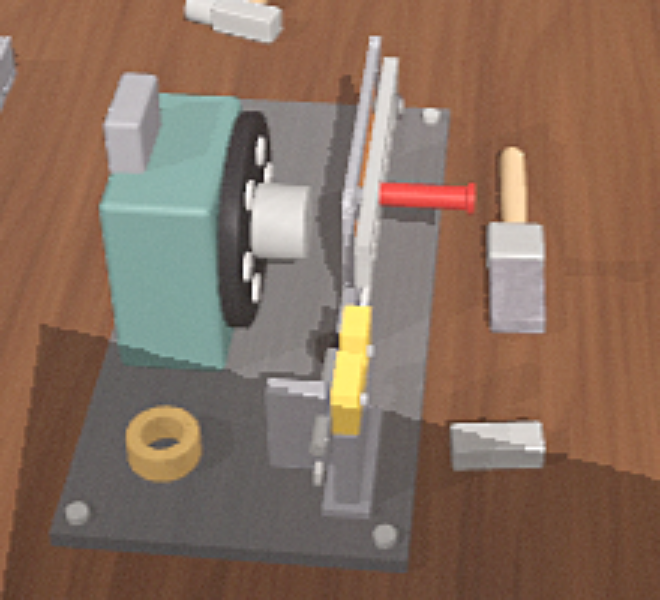

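```bash
python3 - <<'E'
from h import *
# plate outline corners on z=.012 plane by eye from crops (scene crop origin 240,170 scale 3.5; side origin 200,200 scale 3)
sc=load('scene0'); si=load('side0')
f=lambda z,o,s,u,v,h: ray_plane(z,o[0]+u/s,o[1]+v/s,h).round(4)
for u,v in((118,420),(318,580),(676,248)): print('scene corner',f(sc,(240,170),3.5,u,v,.012))
for u,v in((54,533),(408,556),(449,107)): print('side corner',f(si,(200,200),3,u,v,.012))
for u,v in((140,418),(314,560),(655,249)): print('scene bolt',f(sc,(240,170),3.5,u,v,.016))
for u,v in((77,512),(385,535),(431,115)): print('side bolt',f(si,(200,200),3,u,v,.016))
for z,n in((sc,'sc'),(si,'si')):
    P=cloud(z);hsv=cv2.cvtColor(z['p'],cv2.COLOR_RGB2HSV);H,S,V=cv2.split(hsv)
    m=((H<6)|(H>174))&(S>150)&(P[...,2]>.1)&(P[...,2]<.15)&(P[...,0]>.4)&(P[...,0]<.6)&(np.abs(P[...,1])<.2)
    q=P[m]; print(n,'red',len(q),q.min(0),q.max(0),np.median(q,0))
    i=np.argsort(q[:,0]); print(q[i[::8]].round(4).tolist())
    m=(H>20)&(H<34)&(S>150)&(P[...,2]>.09)&(P[...,2]<.125)&(P[...,0]>.5)&(P[...,0]<.6)&(P[...,1]>.1)&(P[...,1]<.24)
    q=P[m]; print(n,'yel',len(q),q.min(0),q.max(0)); t=q[q[:,2]>.109]; 
    print('  top y hist',np.sort(t[:,1]).round(3).tolist())
    m=(H>5)&(H<18)&(S>200)&(P[...,2]>.04)&(P[...,0]>.5)&(P[...,0]<.6)
    q=P[m]
    if len(q)>50: print('amber fit',np.polyfit(q[:,1],q[:,0],1))
E
```

```text
scene corner [ 0.5025 -0.2206  0.012 ]
scene corner [ 0.7248 -0.2231  0.012 ]
scene corner [0.733  0.2427 0.012 ]
side corner [0.7305 0.2409 0.012 ]
side corner [0.5088 0.2424 0.012 ]
side corner [ 0.5002 -0.2251  0.012 ]
scene bolt [ 0.5167 -0.209   0.016 ]
scene bolt [ 0.7124 -0.2138  0.016 ]
scene bolt [0.7215 0.2259 0.016 ]
side bolt [0.7185 0.2268 0.016 ]
side bolt [0.5238 0.2306 0.016 ]
side bolt [ 0.5146 -0.2074  0.016 ]
sc red 102 [0.47676433 0.01935422 0.11873987] [0.54009365 0.03915292 0.13987388] [0.50424441 0.0263555  0.13003927]
[[0.4768, 0.0264, 0.1312], [0.4801, 0.0271, 0.1246], [0.482, 0.0205, 0.1224], [0.4875, 0.0277, 0.1249], [0.492, 0.0316, 0.1292], [0.4966, 0.022, 0.1269], [0.503, 0.0281, 0.1268], [0.5075, 0.023, 0.1295], [0.5119, 0.0268, 0.1337], [0.5159, 0.0268, 0.1282], [0.5234, 0.0314, 0.134], [0.5274, 0.0226, 0.1309], [0.5342, 0.0324, 0.1322]]
sc yel 185 [0.54146983 0.12372422 0.09067792] [0.56141506 0.20750917 0.11947214]
  top y hist [0.124, 0.125, 0.126, 0.127, 0.127, 0.129, 0.131, 0.132, 0.132, 0.132, 0.133, 0.133, 0.134, 0.135, 0.135, 0.138, 0.139, 0.139
[... 752 characters left out ...]
.4831, 0.0309, 0.1319], [0.4866, 0.0378, 0.1217], [0.4888, 0.0341, 0.1238], [0.491, 0.031, 0.1289], [0.4931, 0.0302, 0.1307], [0.4952, 0.0279, 0.1314], [0.4988, 0.0372, 0.1231], [0.5009, 0.0344, 0.1233], [0.5032, 0.0297, 0.1298], [0.5069, 0.0356, 0.1214], [0.509, 0.0346, 0.1257], [0.5112, 0.031, 0.1278], [0.5148, 0.0405, 0.125], [0.517, 0.037, 0.1246], [0.5192, 0.0345, 0.1329], [0.523, 0.037, 0.1243], [0.5251, 0.0348, 0.1197], [0.5273, 0.0328, 0.131], [0.5294, 0.0314, 0.1324], [0.5317, 0.0283, 0.1297], [0.5351, 0.0377, 0.1294], [0.5374, 0.0336, 0.1311], [0.5395, 0.0331, 0.1332]]
si yel 78 [0.54138361 0.13816446 0.09005348] [0.55769712 0.20779164 0.11148109]
  top y hist [0.141, 0.154, 0.156]
```

The guard yaw is about -1.07°, with its origin near (0.580, 0.065). The handle is at about (0.505, 0.031, 0.125), which puts the gate about 81 mm open. The true notch looks to be at about y=0.161, a shift of roughly -10 mm. I'll move above the handle.

>>> {"op": "step_arm", "data": {"plan": [{"wz": 0.868}, {"wz": 0.868}, {"wz": 0.868}, {"wz": 0.868}, {"wz": 0.868}, {"tx": 1.4, "ty": -3.7}, {"tx": 1.4, "ty": -3.7}, {"tx": 1.4, "ty": -3.7}, {"tx": 1.4, "ty": -3.7}, {"tx": 1.4, "ty": -3.7}], "force": 20}}

```text
invalid input at $.plan[0]: expected keys wx, wy, wz, tx, ty, tz, hand
```

>>> {"op": "step_arm", "data": {"plan": [{"tx": 1.4, "ty": -3.7}, {"tx": 1.4, "ty": -3.7}, {"tx": 1.4, "ty": -3.7}, {"tx": 1.4, "ty": -3.7}, {"tx": 1.4, "ty": -3.7}, {"tx": 1.4, "ty": -3.7}, {"tx": 1.4, "ty": -3.7}, {"tx": 1.4, "ty": -3.7}, {}, {}]}}

```text
invalid input at $.plan[0]: expected keys wx, wy, wz, tx, ty, tz, hand
```

```bash
python3 - <<'E'
from h import *
from scipy.spatial.transform import Rotation as Ro
snap('wrist','w1'); o=arm.observe(); print(o['clock'],o['position'],o['force'],o['joints'].round(2)); print(Ro.from_rotvec(o['ee_rot']).as_matrix().round(4))
E
```

```text
0.15 [ 0.26364656 -0.56628646  0.248161  ] [ 0.09919604  0.57214054 -0.59413661] [ 1.03  0.44  0.02  1.57 -0.01  1.13 -0.08]
[[ 9.066e-01  4.221e-01 -6.000e-04]
 [ 4.221e-01 -9.066e-01  1.000e-03]
 [-1.000e-04 -1.100e-03 -1.000e+00]]
```

View pics/w1.png

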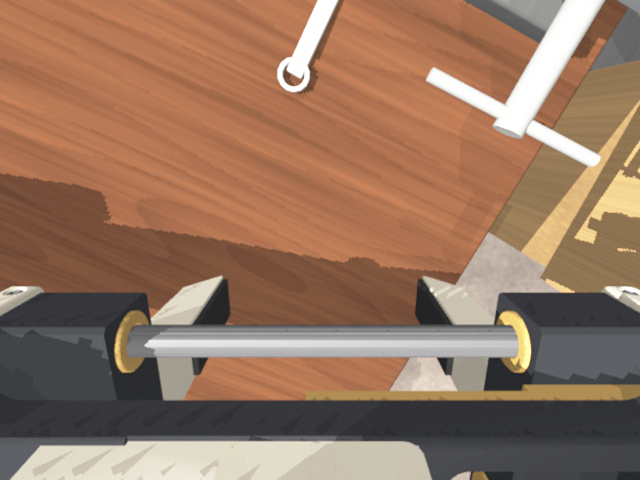

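All keys are required in each row, so I'll give them in full.

>>> {"op": "step_arm", "data": {"plan": [{"wx": 0, "wy": 0, "wz": 0.868, "tx": 0, "ty": 0, "tz": 0, "hand": 1}, {"wx": 0, "wy": 0, "wz": 0.868, "tx": 0, "ty": 0, "tz": 0, "hand": 1}, {"wx": 0, "wy": 0, "wz": 0.868, "tx": 0, "ty": 0, "tz": 0, "hand": 1}, {"wx": 0, "wy": 0, "wz": 0.868, "tx": 0, "ty": 0, "tz": 0, "hand": 1}, {"wx": 0, "wy": 0, "wz": 0.868, "tx": 0, "ty": 0, "tz": 0, "hand": 1}, {"wx": 0, "wy": 0, "wz": 0, "tx": 1.4, "ty": -3.7, "tz": 0, "hand": 1}, {"wx": 0, "wy": 0, "wz": 0, "tx": 1.4, "ty": -3.7, "tz": 0, "hand": 1}, {"wx": 0, "wy": 0, "wz": 0, "tx": 1.4, "ty": -3.7, "tz": 0, "hand": 1}, {"wx": 0, "wy": 0, "wz": 0, "tx": 1.4, "ty": -3.7, "tz": 0, "hand": 1}, {"wx": 0, "wy": 0, "wz": 0, "tx": 1.4, "ty": -3.7, "tz": 0, "hand": 1}], "force": 20}}

```text
clock: 0.98
position: [0.3375, -0.3811, 0.2485]
ee_rot: [-3.141, 0.03, 0.0]
force: [1.4, -0.5, 0.9]
width: 0.998
```

>>> {"op": "step_arm", "data": {"plan": [{"wx": 0, "wy": 0, "wz": 0, "tx": 1.4, "ty": -3.7, "tz": 0, "hand": 1}, {"wx": 0, "wy": 0, "wz": 0, "tx": 1.4, "ty": -3.7, "tz": 0, "hand": 1}, {"wx": 0, "wy": 0, "wz": 0, "tx": 1.4, "ty": -3.7, "tz": 0, "hand": 1}, {"wx": 0, "wy": 0, "wz": 0, "tx": 1.4, "ty": -3.7, "tz": 0, "hand": 1}, {"wx": 0, "wy": 0, "wz": 0, "tx": 1.4, "ty": -3.7, "tz": 0, "hand": 1}, {"wx": 0, "wy": 0, "wz": 0, "tx": 1.4, "ty": -3.7, "tz": 0, "hand": 1}, {"wx": 0, "wy": 0, "wz": 0, "tx": 1.4, "ty": -3.7, "tz": 0, "hand": 1}, {"wx": 0, "wy": 0, "wz": 0, "tx": 1.4, "ty": -3.7, "tz": 0, "hand": 1}, {"wx": 0, "wy": 0, "wz": 0, "tx": 0, "ty": 0, "tz": 0, "hand": 1}, {"wx": 0, "wy": 0, "wz": 0, "tx": 0, "ty": 0, "tz": 0, "hand": 1}]}}

```text
clock: 1.82
position: [0.4553, -0.0868, 0.2486]
ee_rot: [-3.141, 0.021, 0.0]
force: [-0.2, -0.4, -0.9]
width: 1.004
```

```bash
python3 - <<'E'
from h import *
from scipy.spatial.transform import Rotation as Ro
snap('wrist','w2'); o=arm.observe(); print(o['clock'],o['position'],o['force'],o['joints'].round(2)); print(Ro.from_rotvec(o['ee_rot']).as_matrix().round(4))
E
```

```text
1.8667 [ 0.4547108  -0.08872544  0.24849088] [-0.42082457 -0.58236179 -0.37738389] [ 0.22  0.18 -0.17  1.94  0.04  1.02 -1.55]
[[ 9.999e-01 -1.680e-02 -6.000e-04]
 [-1.680e-02 -9.999e-01 -2.000e-04]
 [-6.000e-04  2.000e-04 -1.000e+00]]
```

View pics/w2.png

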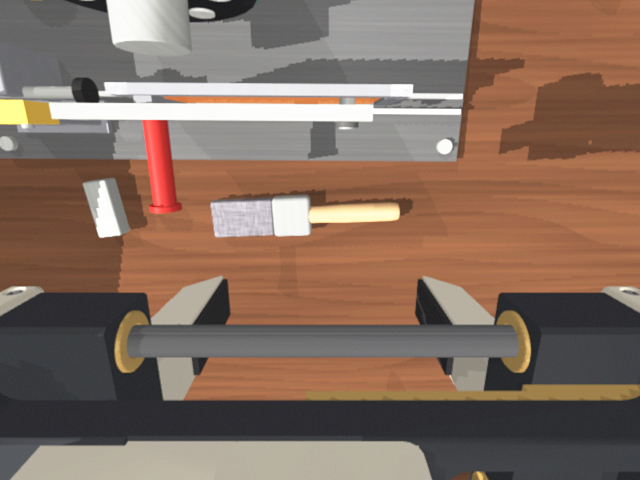

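The wrist view shows the red handle from (156,120) to its disc at (165,209), the bar along row 111, and the keeper at the far left (20,110). I'll measure these.

```bash
python3 - <<'E'
from h import *
z=load('w2'); print(-z['R'].T@z['t'])
for n,u,v,h in(('hbase',156,122,.125),('hmid',160,165,.125),('disc',165,209,.125),('platecorner',457,160,.012),('bar L top front',374,120,.134),('barR',50,120,.134)): print(n,ray_plane(z,u,v,h).round(4))
P=cloud(z);hsv=cv2.cvtColor(z['p'],cv2.COLOR_RGB2HSV);H,S,V=cv2.split(hsv)
m=((H<6)|(H>174))&(S>150)&(P[...,2]>.1)&(P[...,2]<.15)
q=P[m]
for x in (.49,.5,.51,.52,.53):
    s=q[np.abs(q[:,0]-x)<.004]; print(x,len(s),s[:,1].min(),s[:,1].max(),s[:,2].max())
m=(H>20)&(H<34)&(S>150)&(P[...,2]>.09)
q=P[m];print(q.min(0),q.max(0))
E
```

```text
[ 0.53305727 -0.0880513   0.38323123]
hbase [0.5401 0.0272 0.125 ]
hmid [0.5108 0.0287 0.125 ]
disc [0.4786 0.0297 0.125 ]
platecorner [ 0.5019 -0.226   0.012 ]
bar L top front [ 0.5391 -0.1227  0.134 ]
barR [0.5421 0.0939 0.134 ]
0.49 225 0.020629832531121835 0.03643534879079356 0.132740116660103
0.5 237 0.021010643240265706 0.03655957357621693 0.1328845087530083
0.51 243 0.020669458320818814 0.036252608651961754 0.13340158071682023
0.52 245 0.020710704021023606 0.0354587874634098 0.1325934253392197
0.53 256 0.02065001464531147 0.03522678809322869 0.13270713621260471
[ 0.53305727 -0.0880513   0.09003789] [0.55645771 0.13551323 0.38323123]
```

>>> {"op": "step_arm", "data": {"plan": [{"wx": 0, "wy": 0, "wz": 0, "tx": 1.21, "ty": -2.95, "tz": 0, "hand": 1}, {"wx": 0, "wy": 0, "wz": 0, "tx": 1.21, "ty": -2.95, "tz": 0, "hand": 1}, {"wx": 0, "wy": 0, "wz": 0, "tx": 1.21, "ty": -2.95, "tz": 0, "hand": 1}, {"wx": 0, "wy": 0, "wz": 0, "tx": 1.21, "ty": -2.95, "tz": 0, "hand": 1}, {"wx": 0, "wy": 0, "wz": 0, "tx": 0, "ty": 0, "tz": 1.2, "hand": 0.8}, {"wx": 0, "wy": 0, "wz": 0, "tx": 0, "ty": 0, "tz": 2.5, "hand": 0.6}, {"wx": 0, "wy": 0, "wz": 0, "tx": 0, "ty": 0, "tz": 2.5, "hand": 0.6}, {"wx": 0, "wy": 0, "wz": 0, "tx": 0, "ty": 0, "tz": 2, "hand": 0.6}, {"wx": 0, "wy": 0, "wz": 0, "tx": 0, "ty": 0, "tz": 0, "hand": 0.6}, {"wx": 0, "wy": 0, "wz": 0, "tx": 0, "ty": 0, "tz": 0, "hand": 0.6}]}}

```text
clock: 2.7
position: [0.5047, 0.0263, 0.1662]
ee_rot: [3.14, -0.033, -0.004]
force: [0.1, 0.1, 0.5]
width: 0.629
```

```bash
python3 - <<'E'
from h import *
snap('wrist','w3'); o=arm.observe(); print(o['clock'],o['position'],o['force'],o['width'])
z=load('w3');P=cloud(z);hsv=cv2.cvtColor(z['p'],cv2.COLOR_RGB2HSV);H,S,V=cv2.split(hsv)
m=((H<6)|(H>174))&(S>150)&(P[...,2]>.1)&(P[...,2]<.15)
q=P[m]
for x in (.49,.5,.51,.52,.53):
    s=q[np.abs(q[:,0]-x)<.004]; print(x,len(s),*((s[:,1].min(),s[:,1].max(),s[:,2].max()) if len(s) else ()))
m=(H>20)&(H<34)&(S>150)&(P[...,2]>.09)&(P[...,2]<.13)&(P[...,1]>.1)
q=P[m];print(q.min(0),q.max(0))
E
```

```text
2.75 [0.50565313 0.02678926 0.16732767] [-0.43115327  0.35359323  0.76677721] 0.6108961736965884
0.49 365 0.022156340889384823 0.037694876501889525 0.13347877997378924
0.5 381 0.022460149078365795 0.037287397899307254 0.132880850091811
0.51 401 0.021745966289691023 0.03685102381093608 0.13321652040985113
0.52 431 0.021599593633604038 0.03707436715481061 0.132951512780542
0.53 432 0.020901853130552855 0.03662895269723974 0.1327656683478455
[0.54128793 0.12624011 0.09001892] [0.55886263 0.20169219 0.11354578]
```

View pics/w3.png

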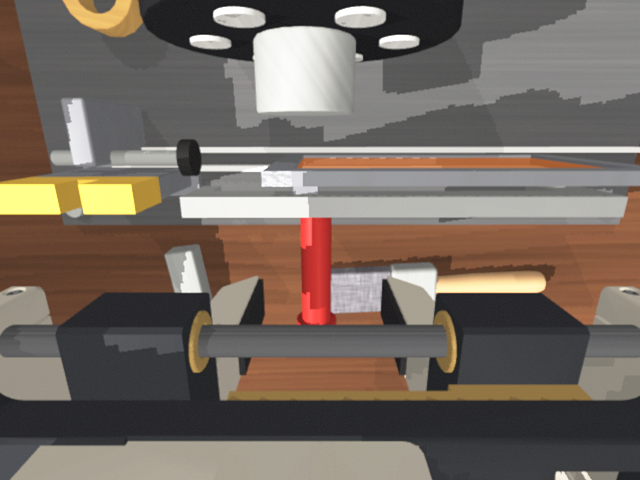

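The handle (316,265) is between the fingers, about 3 mm off the jaw centre. The keeper blocks, (80–160,195) and (0–78,195), meet at the notch. I'll descend and grip, and measure the keeper edges in this picture at the same time.

>>> {"op": "step_arm", "data": {"plan": [{"wx": 0, "wy": 0, "wz": 0, "tx": 0, "ty": -0.3, "tz": 0.5, "hand": 0.6}, {"wx": 0, "wy": 0, "wz": 0, "tx": 0, "ty": 0, "tz": 1, "hand": 0.6}, {"wx": 0, "wy": 0, "wz": 0, "tx": 0, "ty": 0, "tz": 1, "hand": 0.6}, {"wx": 0, "wy": 0, "wz": 0, "tx": 0, "ty": 0, "tz": 0.9, "hand": 0.6}, {"wx": 0, "wy": 0, "wz": 0, "tx": 0, "ty": 0, "tz": 0.45, "hand": 0.6}, {"wx": 0, "wy": 0, "wz": 0, "tx": 0, "ty": 0, "tz": 0, "hand": 0.5}, {"wx": 0, "wy": 0, "wz": 0, "tx": 0, "ty": 0, "tz": 0, "hand": 0.35}, {"wx": 0, "wy": 0, "wz": 0, "tx": 0, "ty": 0, "tz": 0, "hand": 0.25}, {"wx": 0, "wy": 0, "wz": 0, "tx": 0, "ty": 0, "tz": 0, "hand": 0.15}, {"wx": 0, "wy": 0, "wz": 0, "tx": 0, "ty": 0, "tz": 0, "hand": 0.05}], "force": 20}}

```text
clock: 3.58
position: [0.5058, 0.031, 0.1286]
ee_rot: [-3.141, 0.029, -0.001]
force: [0.3, 0.8, 0.3]
width: 0.288
```

```bash
python3 - <<'E'
from h import *
o=arm.observe(); print(o['clock'],o['position'],o['force'],o['width'])
z=load('w3');P=cloud(z);hsv=cv2.cvtColor(z['p'],cv2.COLOR_RGB2HSV);H,S,V=cv2.split(hsv)
m=(H>20)&(H<34)&(S>150)
for v in range(174,216,4):
    u=np.where(m[v,:220])[0]
    if len(u): 
        b=np.where(np.diff(u)>1)[0]; print(v,u[0],[(u[i],u[i+1]) for i in b],u[-1],[ray_plane(z,k,v,.113).round(4)[:2].tolist() for k in [u[i+1] for i in b][:1]+[u[-1]]])
cv2.imwrite('pics/c3.png',cv2.resize(z['p'][150:230,0:240],None,fx=3.3,fy=3.3)[:,:,::-1])
E
```

```text
3.5833 [0.50575502 0.03099858 0.12859188] [0.28128746 0.82797223 0.27658526] 0.28783993630750115
178 26 [(np.int64(75), np.int64(77)), (np.int64(78), np.int64(80))] 157 [[0.561, 0.154], [0.5601, 0.1119]]
182 3 [(np.int64(5), np.int64(7)), (np.int64(8), np.int64(10)), (np.int64(47), np.int64(49)), (np.int64(68), np.int64(70)), (np.int64(75), np.int64(77)), (np.int64(89), np.int64(92)), (np.int64(111), np.int64(114)), (np.int64(114), np.int64(117)), (np.int64(150), np.int64(152)), (np.int64(154), np.int64(156))] 158 [[0.5597, 0.1914], [0.558, 0.1117]]
186 54 [(np.int64(62), np.int64(64)), (np.int64(70), np.int64(72)), (np.int64(72), np.int64(74)), (np.int64(78), np.int64(131)), (np.int64(149), np.int64(151)), (np.int64(155), np.int64(157))] 158 [[0.5569, 0.1618], [0.5559, 0.112]]
190 55 [(np.int64(68), np.int64(70)), (np.int64(70), np.int64(72)), (np.int64(79), np.int64(132))] 159 [[0.5547, 0.1591], [0.5537, 0.1118]]
194 56 [(np.int64(71), np.int64(73)), (np.int64(76), np.int64(78)), (np.int64(79), np.int64(132))] 159 [[0.5526, 0.158], [0.5516, 0.1122]]
198 57 [(np.int64(64), np.int64(66)), (np.int64(75), np.int64(80)), (np.int64(80), np.int64(133)), (np.int64(133), np.int64(135))] 160 [[0.5505, 0.1623], [0.5494, 0.112]]
202 58 [(np.int64(65), np.int64(67)), (np.int64(70), np.int64(73)), (np.int64(78), np.int64(81)), (np.int64(81), np.int64(134))] 159 [[0.5483, 0.1622], [0.5473, 0.1128]]
206 59 [(np.int64(73), np.int64(75)), (np.int64(79), np.int64(81)), (np.int64(82), np.int64(134)), (np.int64(134), np.int64(136))] 150 [[0.5461, 0.1584], [0.5452, 0.118]]
210 60 [(np.int64(66), np.int64(135))] 141 [[0.5432, 0.1265], [0.5431, 0.1233]]
214 0 [] 59 [[0.5418, 0.1681]]
```

View pics/c3.png

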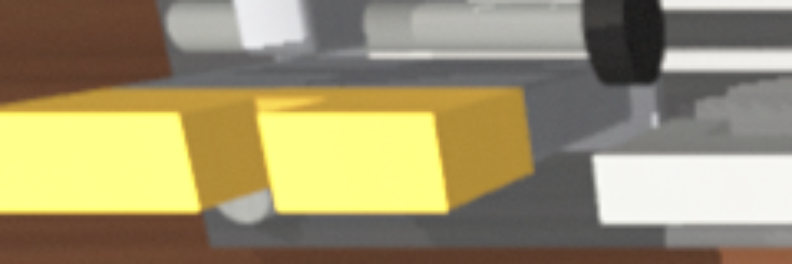

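```bash
python3 - <<'E'
from h import *
z=load('w3')
for u in (57,80.5,133): print(u,ray_plane(z,u,198,.113).round(4))
z=load('w2')
E
```

```text
57 [0.5506 0.1671 0.113 ]
80.5 [0.5503 0.1545 0.113 ]
133 [0.5497 0.1264 0.113 ]
```

>>> {"op": "step_arm", "data": {"plan": [{"wx": 0, "wy": 0, "wz": 0, "tx": 0, "ty": 0, "tz": 0, "hand": 0}, {"wx": 0, "wy": 0, "wz": 0, "tx": 0, "ty": 0, "tz": 0, "hand": 0}, {"wx": 0, "wy": 0, "wz": 0, "tx": 0, "ty": 0, "tz": 0, "hand": 0}, {"wx": 0, "wy": 0, "wz": 0, "tx": 0, "ty": 0, "tz": 0, "hand": 0}, {"wx": 0, "wy": 0, "wz": 0, "tx": 0, "ty": 0, "tz": 0, "hand": 0}, {"wx": 0, "wy": 0, "wz": 0, "tx": 0, "ty": 0, "tz": 0, "hand": 0}, {"wx": 0, "wy": 0, "wz": 0, "tx": 0, "ty": 0, "tz": 0, "hand": 0}, {"wx": 0, "wy": 0, "wz": 0, "tx": 0, "ty": 0, "tz": 0, "hand": 0}, {"wx": 0, "wy": 0, "wz": 0, "tx": 0, "ty": 0, "tz": 0, "hand": 0}, {"wx": 0, "wy": 0, "wz": 0, "tx": 0, "ty": 0, "tz": 0, "hand": 0}]}}

```text
clock: 4.42
position: [0.5057, 0.0308, 0.1284]
ee_rot: [3.141, -0.03, 0.001]
force: [0.5, -2.8, 5.7]
width: 0.167
```

Lip length (28.1 mm) and notch width (12.6 mm) match the given sizes, so the notch centre is at y≈0.1608. The handle is gripped. Lifting now.

>>> {"op": "step_arm", "data": {"plan": [{"wx": 0, "wy": 0, "wz": 0, "tx": 0, "ty": 0.05, "tz": -0.25, "hand": 0}, {"wx": 0, "wy": 0, "wz": 0, "tx": 0, "ty": 0.05, "tz": -0.25, "hand": 0}, {"wx": 0, "wy": 0, "wz": 0, "tx": 0, "ty": 0.06, "tz": -0.25, "hand": 0}, {"wx": 0, "wy": 0, "wz": 0, "tx": 0, "ty": 0.06, "tz": -0.25, "hand": 0}, {"wx": 0, "wy": 0, "wz": 0, "tx": 0, "ty": 0.06, "tz": -0.25, "hand": 0}, {"wx": 0, "wy": 0, "wz": 0, "tx": 0, "ty": 0.07, "tz": -0.25, "hand": 0}, {"wx": 0, "wy": 0, "wz": 0, "tx": 0, "ty": 0.07, "tz": -0.25, "hand": 0}, {"wx": 0, "wy": 0, "wz": 0, "tx": 0, "ty": 0.07, "tz": -0.25, "hand": 0}, {"wx": 0, "wy": 0, "wz": 0, "tx": 0, "ty": 0, "tz": 0, "hand": 0}, {"wx": 0, "wy": 0, "wz": 0, "tx": 0, "ty": 0, "tz": 0, "hand": 0}]}}

```text
clock: 5.25
position: [0.5054, 0.0259, 0.1484]
ee_rot: [3.141, -0.03, 0.0]
force: [3.8, -2.7, -6.3]
width: 0.166
```

```bash
python3 - <<'E'
from h import *
snap('wrist','w4'); o=arm.observe(); print(o['clock'],o['position'],o['force'],o['ft_torque'],o['width'])
E
```

```text
5.3 [0.50543658 0.0259311  0.14825067] [ 3.83467242 -3.10113345 -4.86259979] [-0.43418375 -0.76382369 -0.03928962] 0.1656315696066109
```

View pics/w4.png

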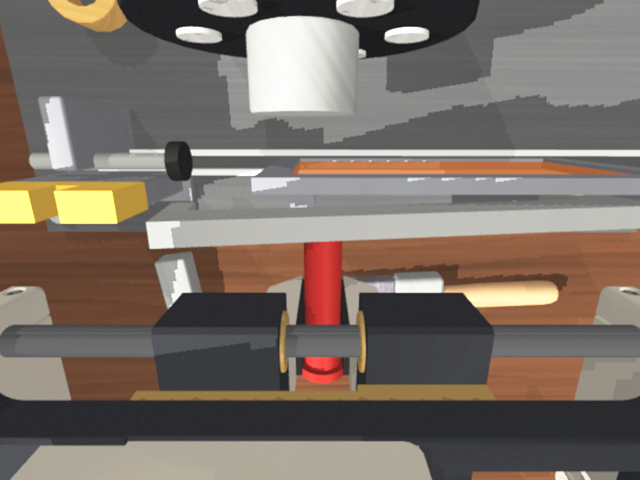

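The bar is lifted: its free end is raised at (170,230), and the keeper is clear to its left. Now I'll slide it.

>>> {"op": "step_arm", "data": {"plan": [{"wx": 0, "wy": 0, "wz": 0, "tx": 0, "ty": -0.4, "tz": 0, "hand": 0}, {"wx": 0, "wy": 0, "wz": 0, "tx": 0, "ty": -0.8, "tz": 0, "hand": 0}, {"wx": 0, "wy": 0, "wz": 0, "tx": 0, "ty": -0.8, "tz": 0, "hand": 0}, {"wx": 0, "wy": 0, "wz": 0, "tx": 0, "ty": -0.8, "tz": 0, "hand": 0}, {"wx": 0, "wy": 0, "wz": 0, "tx": 0, "ty": -0.8, "tz": 0, "hand": 0}, {"wx": 0, "wy": 0, "wz": 0, "tx": 0, "ty": -0.8, "tz": 0, "hand": 0}, {"wx": 0, "wy": 0, "wz": 0, "tx": 0, "ty": -0.8, "tz": 0, "hand": 0}, {"wx": 0, "wy": 0, "wz": 0, "tx": 0, "ty": -0.8, "tz": 0, "hand": 0}, {"wx": 0, "wy": 0, "wz": 0, "tx": 0, "ty": -0.4, "tz": 0, "hand": 0}, {"wx": 0, "wy": 0, "wz": 0, "tx": 0, "ty": 0, "tz": 0, "hand": 0}]}}

```text
clock: 6.13
position: [0.5067, 0.0899, 0.1479]
ee_rot: [3.14, -0.029, -0.0]
force: [5.1, -4.0, -7.0]
width: 0.168
```

```bash
python3 - <<'E'
from h import *
snap('wrist','w5');snap('side','s5'); o=arm.observe(); print(o['clock'],o['position'],o['force'],o['ft_torque'],o['width'])
z=load('s5')
cv2.imwrite('pics/cs5.png',cv2.resize(z['p'][220:400,220:400],None,fx=3.3,fy=3.3)[:,:,::-1])
E
```

```text
6.2333 [0.50668732 0.08984933 0.14801414] [ 4.32307678 -3.78945459 -6.66755498] [-0.46672858 -0.97635934 -0.02458271] 0.16635094142791237
```

View pics/w5.png

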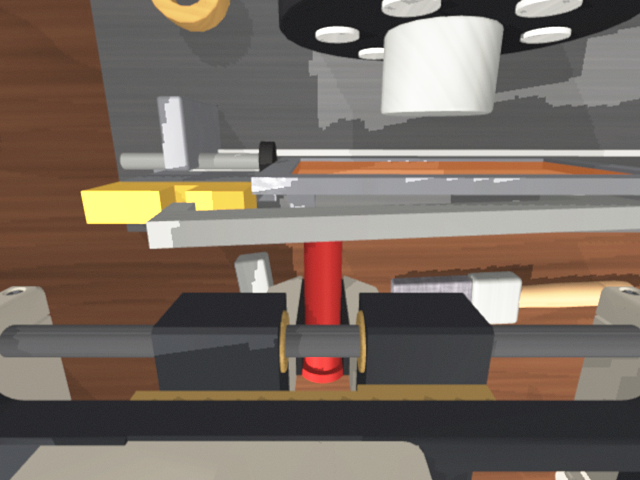

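View pics/cs5.png

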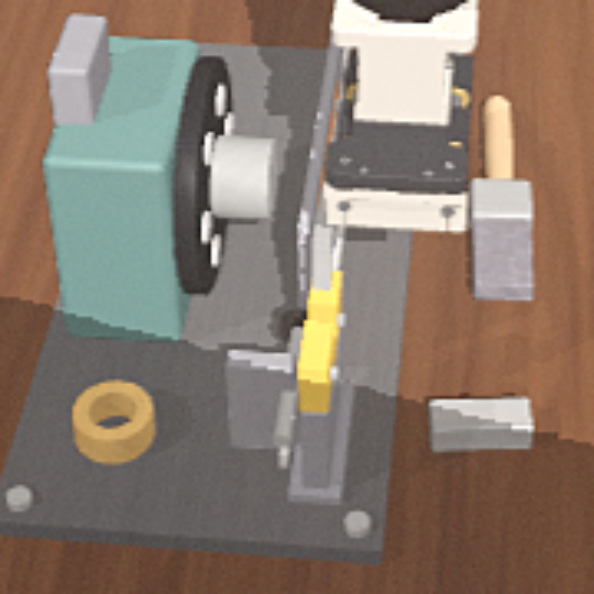

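The tooth is now over the lip with the buffer touched. I'll move to just before the notch and lower it gently towards the lip.

>>> {"op": "step_arm", "data": {"plan": [{"wx": 0, "wy": 0, "wz": 0, "tx": 0, "ty": -0.2, "tz": 0, "hand": 0}, {"wx": 0, "wy": 0, "wz": 0, "tx": 0, "ty": -0.2, "tz": 0, "hand": 0}, {"wx": 0, "wy": 0, "wz": 0, "tx": 0, "ty": -0.05, "tz": 0.15, "hand": 0}, {"wx": 0, "wy": 0, "wz": 0, "tx": 0, "ty": -0.05, "tz": 0.15, "hand": 0}, {"wx": 0, "wy": 0, "wz": 0, "tx": 0, "ty": -0.05, "tz": 0.15, "hand": 0}, {"wx": 0, "wy": 0, "wz": 0, "tx": 0, "ty": -0.05, "tz": 0.15, "hand": 0}, {"wx": 0, "wy": 0, "wz": 0, "tx": 0, "ty": -0.05, "tz": 0.1, "hand": 0}, {"wx": 0, "wy": 0, "wz": 0, "tx": 0, "ty": 0, "tz": 0.05, "hand": 0}, {"wx": 0, "wy": 0, "wz": 0, "tx": 0, "ty": 0, "tz": 0, "hand": 0}, {"wx": 0, "wy": 0, "wz": 0, "tx": 0, "ty": 0, "tz": 0, "hand": 0}]}}

```text
clock: 7.07
position: [0.5068, 0.0949, 0.1405]
ee_rot: [3.139, -0.031, -0.001]
force: [4.0, -7.3, -4.2]
width: 0.165
```

```bash
python3 - <<'E'
from h import *
snap('wrist','w6'); o=arm.observe(); print(o['clock'],o['position'],o['force'],o['ft_torque'],o['width'])
E
```

```text
7.1167 [0.50674203 0.09485351 0.14052415] [ 3.52266625 -7.65815819 -4.57260522] [-1.64444485 -0.89857577  0.07610447] 0.16474121319080967
```

View pics/w6.png

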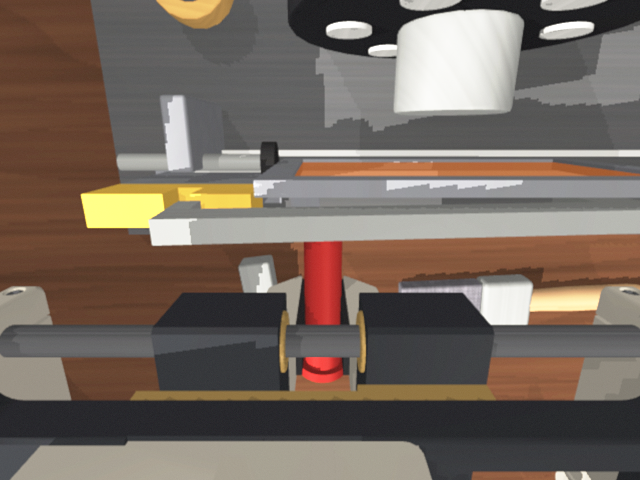

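>>> {"op": "step_arm", "data": {"plan": [{"wx": 0, "wy": 0, "wz": 0, "tx": 0, "ty": 0, "tz": 0.03, "hand": 0}, {"wx": 0, "wy": 0, "wz": 0, "tx": 0, "ty": 0, "tz": 0.03, "hand": 0}, {"wx": 0, "wy": 0, "wz": 0, "tx": 0, "ty": 0, "tz": 0.03, "hand": 0}, {"wx": 0, "wy": 0, "wz": 0, "tx": 0, "ty": 0, "tz": 0.03, "hand": 0}, {"wx": 0, "wy": 0, "wz": 0, "tx": 0, "ty": 0, "tz": 0.03, "hand": 0}, {"wx": 0, "wy": 0, "wz": 0, "tx": 0, "ty": 0, "tz": 0, "hand": 0}, {"wx": 0, "wy": 0, "wz": 0, "tx": 0, "ty": 0, "tz": 0, "hand": 0}, {"wx": 0, "wy": 0, "wz": 0, "tx": 0, "ty": 0, "tz": 0, "hand": 0}, {"wx": 0, "wy": 0, "wz": 0, "tx": 0, "ty": 0, "tz": 0, "hand": 0}, {"wx": 0, "wy": 0, "wz": 0, "tx": 0, "ty": 0, "tz": 0, "hand": 0}]}}

```text
clock: 7.95
position: [0.5068, 0.095, 0.1399]
ee_rot: [3.139, -0.031, 0.0]
force: [0.5, -8.2, 7.1]
width: 0.16
```

Contact with the lip shows as Fz going from -4.6 to +7.1, at z≈0.140. I'll ease off to a light touch and creep towards closed.

>>> {"op": "step_arm", "data": {"plan": [{"wx": 0, "wy": 0, "wz": 0, "tx": 0, "ty": 0, "tz": -0.05, "hand": 0}, {"wx": 0, "wy": 0, "wz": 0, "tx": 0, "ty": 0, "tz": 0, "hand": 0}, {"wx": 0, "wy": 0, "wz": 0, "tx": 0, "ty": -0.05, "tz": 0, "hand": 0}, {"wx": 0, "wy": 0, "wz": 0, "tx": 0, "ty": -0.05, "tz": 0, "hand": 0}, {"wx": 0, "wy": 0, "wz": 0, "tx": 0, "ty": 0, "tz": 0, "hand": 0}, {"wx": 0, "wy": 0, "wz": 0, "tx": 0, "ty": 0, "tz": 0, "hand": 0}, {"wx": 0, "wy": 0, "wz": 0, "tx": 0, "ty": 0, "tz": 0, "hand": 0}, {"wx": 0, "wy": 0, "wz": 0, "tx": 0, "ty": 0, "tz": 0, "hand": 0}, {"wx": 0, "wy": 0, "wz": 0, "tx": 0, "ty": 0, "tz": 0, "hand": 0}, {"wx": 0, "wy": 0, "wz": 0, "tx": 0, "ty": 0, "tz": 0, "hand": 0}]}}

```text
clock: 8.78
position: [0.5068, 0.0951, 0.1399]
ee_rot: [3.138, -0.032, -0.0]
force: [2.7, -10.2, 2.3]
width: 0.163
```

>>> {"op": "step_arm", "data": {"plan": [{"wx": 0, "wy": 0, "wz": 0, "tx": 0, "ty": -0.05, "tz": 0, "hand": 0}, {"wx": 0, "wy": 0, "wz": 0, "tx": 0, "ty": -0.05, "tz": 0, "hand": 0}, {"wx": 0, "wy": 0, "wz": 0, "tx": 0, "ty": 0, "tz": 0, "hand": 0}, {"wx": 0, "wy": 0, "wz": 0, "tx": 0, "ty": 0, "tz": 0, "hand": 0}, {"wx": 0, "wy": 0, "wz": 0, "tx": 0, "ty": 0, "tz": 0, "hand": 0}, {"wx": 0, "wy": 0, "wz": 0, "tx": 0, "ty": 0, "tz": 0, "hand": 0}, {"wx": 0, "wy": 0, "wz": 0, "tx": 0, "ty": 0, "tz": 0, "hand": 0}, {"wx": 0, "wy": 0, "wz": 0, "tx": 0, "ty": 0, "tz": 0, "hand": 0}, {"wx": 0, "wy": 0, "wz": 0, "tx": 0, "ty": 0, "tz": 0, "hand": 0}, {"wx": 0, "wy": 0, "wz": 0, "tx": 0, "ty": 0, "tz": 0, "hand": 0}]}}

```text
clock: 9.62
position: [0.5068, 0.0956, 0.14]
ee_rot: [3.138, -0.033, -0.001]
force: [2.5, -11.1, 2.8]
width: 0.167
```

>>> {"op": "step_arm", "data": {"plan": [{"wx": 0, "wy": 0, "wz": 0, "tx": 0, "ty": -0.05, "tz": 0, "hand": 0}, {"wx": 0, "wy": 0, "wz": 0, "tx": 0, "ty": -0.05, "tz": 0, "hand": 0}, {"wx": 0, "wy": 0, "wz": 0, "tx": 0, "ty": 0, "tz": 0, "hand": 0}, {"wx": 0, "wy": 0, "wz": 0, "tx": 0, "ty": 0, "tz": 0, "hand": 0}, {"wx": 0, "wy": 0, "wz": 0, "tx": 0, "ty": 0, "tz": 0, "hand": 0}, {"wx": 0, "wy": 0, "wz": 0, "tx": 0, "ty": 0, "tz": 0, "hand": 0}, {"wx": 0, "wy": 0, "wz": 0, "tx": 0, "ty": 0, "tz": 0, "hand": 0}, {"wx": 0, "wy": 0, "wz": 0, "tx": 0, "ty": 0, "tz": 0, "hand": 0}, {"wx": 0, "wy": 0, "wz": 0, "tx": 0, "ty": 0, "tz": 0, "hand": 0}, {"wx": 0, "wy": 0, "wz": 0, "tx": 0, "ty": 0, "tz": 0, "hand": 0}]}}

```text
clock: 10.45
position: [0.5068, 0.0966, 0.14]
ee_rot: [3.138, -0.033, -0.001]
force: [2.5, -11.4, 3.5]
width: 0.169
```

>>> {"op": "step_arm", "data": {"plan": [{"wx": 0, "wy": 0, "wz": 0, "tx": 0, "ty": -0.05, "tz": 0, "hand": 0}, {"wx": 0, "wy": 0, "wz": 0, "tx": 0, "ty": -0.05, "tz": 0, "hand": 0}, {"wx": 0, "wy": 0, "wz": 0, "tx": 0, "ty": 0, "tz": 0, "hand": 0}, {"wx": 0, "wy": 0, "wz": 0, "tx": 0, "ty": 0, "tz": 0, "hand": 0}, {"wx": 0, "wy": 0, "wz": 0, "tx": 0, "ty": 0, "tz": 0, "hand": 0}, {"wx": 0, "wy": 0, "wz": 0, "tx": 0, "ty": 0, "tz": 0, "hand": 0}, {"wx": 0, "wy": 0, "wz": 0, "tx": 0, "ty": 0, "tz": 0, "hand": 0}, {"wx": 0, "wy": 0, "wz": 0, "tx": 0, "ty": 0, "tz": 0, "hand": 0}, {"wx": 0, "wy": 0, "wz": 0, "tx": 0, "ty": 0, "tz": 0, "hand": 0}, {"wx": 0, "wy": 0, "wz": 0, "tx": 0, "ty": 0, "tz": 0, "hand": 0}]}}

```text
clock: 11.28
position: [0.5068, 0.0975, 0.1399]
ee_rot: [3.138, -0.033, -0.001]
force: [2.7, -12.2, 3.2]
width: 0.164
```

```bash
python3 - <<'E'
from h import *
snap('wrist','w7'); snap('side','s7');o=arm.observe(); print(o['clock'],o['position'],o['force'],o['ft_torque'],o['width'])
a=load('w7')['p'][140:260,60:380]; cv2.imwrite('pics/c7.png',cv2.resize(a,None,fx=2.5,fy=2.5)[:,:,::-1])
E
```

```text
11.3833 [0.50686699 0.09748436 0.13998688] [  2.25476498 -12.78895947   2.09494067] [-2.70257448 -0.48365326 -0.02705437] 0.16490207509000207
```

View pics/c7.png

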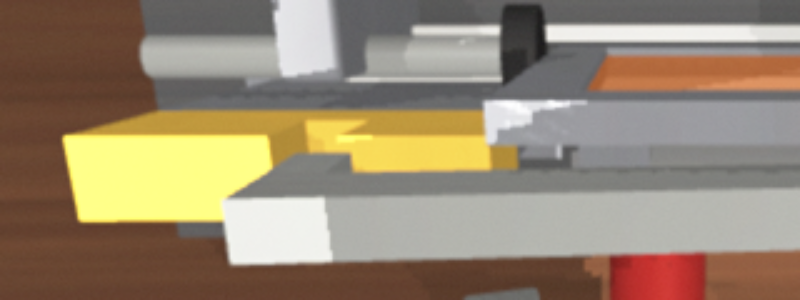

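>>> {"op": "step_arm", "data": {"plan": [{"wx": 0, "wy": 0, "wz": 0, "tx": 0, "ty": -0.05, "tz": 0, "hand": 0}, {"wx": 0, "wy": 0, "wz": 0, "tx": 0, "ty": -0.05, "tz": 0, "hand": 0}, {"wx": 0, "wy": 0, "wz": 0, "tx": 0, "ty": 0, "tz": 0, "hand": 0}, {"wx": 0, "wy": 0, "wz": 0, "tx": 0, "ty": 0, "tz": 0, "hand": 0}, {"wx": 0, "wy": 0, "wz": 0, "tx": 0, "ty": 0, "tz": 0, "hand": 0}, {"wx": 0, "wy": 0, "wz": 0, "tx": 0, "ty": 0, "tz": 0, "hand": 0}, {"wx": 0, "wy": 0, "wz": 0, "tx": 0, "ty": 0, "tz": 0, "hand": 0}, {"wx": 0, "wy": 0, "wz": 0, "tx": 0, "ty": 0, "tz": 0, "hand": 0}, {"wx": 0, "wy": 0, "wz": 0, "tx": 0, "ty": 0, "tz": 0, "hand": 0}, {"wx": 0, "wy": 0, "wz": 0, "tx": 0, "ty": 0, "tz": 0, "hand": 0}]}}

```text
clock: 12.22
position: [0.5069, 0.0985, 0.1399]
ee_rot: [3.138, -0.033, -0.001]
force: [3.2, -12.2, 2.4]
width: 0.163
```

>>> {"op": "step_arm", "data": {"plan": [{"wx": 0, "wy": 0, "wz": 0, "tx": 0, "ty": -0.05, "tz": 0, "hand": 0}, {"wx": 0, "wy": 0, "wz": 0, "tx": 0, "ty": -0.05, "tz": 0, "hand": 0}, {"wx": 0, "wy": 0, "wz": 0, "tx": 0, "ty": 0, "tz": 0, "hand": 0}, {"wx": 0, "wy": 0, "wz": 0, "tx": 0, "ty": 0, "tz": 0, "hand": 0}, {"wx": 0, "wy": 0, "wz": 0, "tx": 0, "ty": 0, "tz": 0, "hand": 0}, {"wx": 0, "wy": 0, "wz": 0, "tx": 0, "ty": 0, "tz": 0, "hand": 0}, {"wx": 0, "wy": 0, "wz": 0, "tx": 0, "ty": 0, "tz": 0, "hand": 0}, {"wx": 0, "wy": 0, "wz": 0, "tx": 0, "ty": 0, "tz": 0, "hand": 0}, {"wx": 0, "wy": 0, "wz": 0, "tx": 0, "ty": 0, "tz": 0, "hand": 0}, {"wx": 0, "wy": 0, "wz": 0, "tx": 0, "ty": 0, "tz": 0, "hand": 0}]}}

```text
clock: 13.05
position: [0.5069, 0.1003, 0.1395]
ee_rot: [3.139, -0.032, -0.001]
force: [4.5, -9.4, -4.6]
width: 0.164
```

Fz dropped to -4.6, so the tooth has lost the lip and the bar is carried again over the notch. I'll lower it along its arc.

>>> {"op": "step_arm", "data": {"plan": [{"wx": 0, "wy": 0, "wz": 0, "tx": 0, "ty": -0.03, "tz": 0.05, "hand": 0}, {"wx": 0, "wy": 0, "wz": 0, "tx": 0, "ty": -0.03, "tz": 0.05, "hand": 0}, {"wx": 0, "wy": 0, "wz": 0, "tx": 0, "ty": -0.01, "tz": 0.05, "hand": 0}, {"wx": 0, "wy": 0, "wz": 0, "tx": 0, "ty": -0.01, "tz": 0.05, "hand": 0}, {"wx": 0, "wy": 0, "wz": 0, "tx": 0, "ty": 0, "tz": 0, "hand": 0}, {"wx": 0, "wy": 0, "wz": 0, "tx": 0, "ty": 0, "tz": 0, "hand": 0}, {"wx": 0, "wy": 0, "wz": 0, "tx": 0, "ty": 0, "tz": 0, "hand": 0}, {"wx": 0, "wy": 0, "wz": 0, "tx": 0, "ty": 0, "tz": 0, "hand": 0}, {"wx": 0, "wy": 0, "wz": 0, "tx": 0, "ty": 0, "tz": 0, "hand": 0}, {"wx": 0, "wy": 0, "wz": 0, "tx": 0, "ty": 0, "tz": 0, "hand": 0}]}}

```text
clock: 13.88
position: [0.5069, 0.1011, 0.1375]
ee_rot: [3.139, -0.032, -0.001]
force: [4.5, -8.7, -5.3]
width: 0.163
```

Going down freely at z=0.1375, below the lip stand. I'll continue.

>>> {"op": "step_arm", "data": {"plan": [{"wx": 0, "wy": 0, "wz": 0, "tx": 0, "ty": -0.02, "tz": 0.08, "hand": 0}, {"wx": 0, "wy": 0, "wz": 0, "tx": 0, "ty": -0.02, "tz": 0.08, "hand": 0}, {"wx": 0, "wy": 0, "wz": 0, "tx": 0, "ty": -0.02, "tz": 0.08, "hand": 0}, {"wx": 0, "wy": 0, "wz": 0, "tx": 0, "ty": -0.02, "tz": 0.08, "hand": 0}, {"wx": 0, "wy": 0, "wz": 0, "tx": 0, "ty": -0.02, "tz": 0.08, "hand": 0}, {"wx": 0, "wy": 0, "wz": 0, "tx": 0, "ty": 0, "tz": 0, "hand": 0}, {"wx": 0, "wy": 0, "wz": 0, "tx": 0, "ty": 0, "tz": 0, "hand": 0}, {"wx": 0, "wy": 0, "wz": 0, "tx": 0, "ty": 0, "tz": 0, "hand": 0}, {"wx": 0, "wy": 0, "wz": 0, "tx": 0, "ty": 0, "tz": 0, "hand": 0}, {"wx": 0, "wy": 0, "wz": 0, "tx": 0, "ty": 0, "tz": 0, "hand": 0}]}}

```text
clock: 14.72
position: [0.5069, 0.1021, 0.1335]
ee_rot: [3.139, -0.032, -0.001]
force: [3.7, -9.5, -4.9]
width: 0.168
```

>>> {"op": "step_arm", "data": {"plan": [{"wx": 0, "wy": 0, "wz": 0, "tx": 0, "ty": -0.02, "tz": 0.08, "hand": 0}, {"wx": 0, "wy": 0, "wz": 0, "tx": 0, "ty": -0.02, "tz": 0.08, "hand": 0}, {"wx": 0, "wy": 0, "wz": 0, "tx": 0, "ty": -0.02, "tz": 0.08, "hand": 0}, {"wx": 0, "wy": 0, "wz": 0, "tx": 0, "ty": -0.02, "tz": 0.08, "hand": 0}, {"wx": 0, "wy": 0, "wz": 0, "tx": 0, "ty": 0, "tz": 0, "hand": 0}, {"wx": 0, "wy": 0, "wz": 0, "tx": 0, "ty": 0, "tz": 0, "hand": 0}, {"wx": 0, "wy": 0, "wz": 0, "tx": 0, "ty": 0, "tz": 0, "hand": 0}, {"wx": 0, "wy": 0, "wz": 0, "tx": 0, "ty": 0, "tz": 0, "hand": 0}, {"wx": 0, "wy": 0, "wz": 0, "tx": 0, "ty": 0, "tz": 0, "hand": 0}, {"wx": 0, "wy": 0, "wz": 0, "tx": 0, "ty": 0, "tz": 0, "hand": 0}]}}

```text
clock: 15.55
position: [0.5069, 0.1029, 0.1303]
ee_rot: [3.139, -0.032, -0.001]
force: [5.1, -9.0, -5.1]
width: 0.163
```

```bash
python3 - <<'E'
from h import *
snap('wrist','w8'); snap('side','s8');o=arm.observe(); print(o['clock'],o['position'],o['force'],o['ft_torque'],o['width'])
a=load('w8')['p'][140:260,60:380]; cv2.imwrite('pics/c8.png',cv2.resize(a,None,fx=2.5,fy=2.5)[:,:,::-1])
E
```

```text
15.65 [0.50687728 0.10290183 0.13027663] [ 5.1136616  -8.47755055 -4.24066228] [-1.98563159 -0.87281016  0.0311993 ] 0.16538381587162365
```

View pics/c8.png

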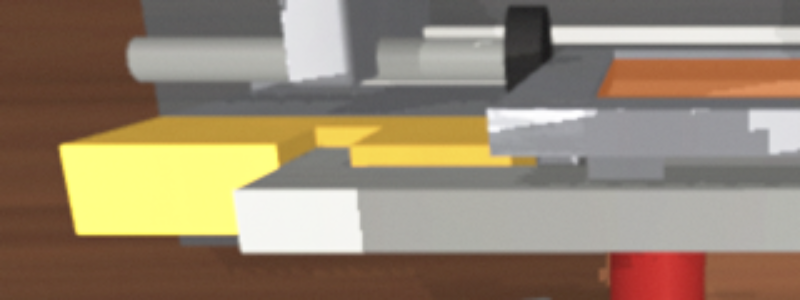

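It's nearly level with no side contact. I'll lower the last bit, then release slowly.

>>> {"op": "step_arm", "data": {"plan": [{"wx": 0, "wy": 0, "wz": 0, "tx": 0, "ty": -0.01, "tz": 0.04, "hand": 0}, {"wx": 0, "wy": 0, "wz": 0, "tx": 0, "ty": -0.01, "tz": 0.04, "hand": 0}, {"wx": 0, "wy": 0, "wz": 0, "tx": 0, "ty": 0, "tz": 0.04, "hand": 0}, {"wx": 0, "wy": 0, "wz": 0, "tx": 0, "ty": 0, "tz": 0, "hand": 0}, {"wx": 0, "wy": 0, "wz": 0, "tx": 0, "ty": 0, "tz": 0, "hand": 0}, {"wx": 0, "wy": 0, "wz": 0, "tx": 0, "ty": 0, "tz": 0, "hand": 0}, {"wx": 0, "wy": 0, "wz": 0, "tx": 0, "ty": 0, "tz": 0, "hand": 0}, {"wx": 0, "wy": 0, "wz": 0, "tx": 0, "ty": 0, "tz": 0, "hand": 0}, {"wx": 0, "wy": 0, "wz": 0, "tx": 0, "ty": 0, "tz": 0, "hand": 0}, {"wx": 0, "wy": 0, "wz": 0, "tx": 0, "ty": 0, "tz": 0, "hand": 0}]}}

```text
clock: 16.48
position: [0.507, 0.1035, 0.13]
ee_rot: [3.139, -0.031, 0.0]
force: [0.4, -8.8, 8.6]
width: 0.165
```

Upward contact at z=0.130 fits the level rest: standing was 0.140, and dropping the 10.7 mm gives about 0.129. I'll open the fingers.

>>> {"op": "step_arm", "data": {"plan": [{"wx": 0, "wy": 0, "wz": 0, "tx": 0, "ty": 0, "tz": -0.05, "hand": 0}, {"wx": 0, "wy": 0, "wz": 0, "tx": 0, "ty": 0, "tz": 0, "hand": 0.18}, {"wx": 0, "wy": 0, "wz": 0, "tx": 0, "ty": 0, "tz": 0, "hand": 0.22}, {"wx": 0, "wy": 0, "wz": 0, "tx": 0, "ty": 0, "tz": 0, "hand": 0.26}, {"wx": 0, "wy": 0, "wz": 0, "tx": 0, "ty": 0, "tz": 0, "hand": 0.3}, {"wx": 0, "wy": 0, "wz": 0, "tx": 0, "ty": 0, "tz": 0, "hand": 0.35}, {"wx": 0, "wy": 0, "wz": 0, "tx": 0, "ty": 0, "tz": 0, "hand": 0.4}, {"wx": 0, "wy": 0, "wz": 0, "tx": 0, "ty": 0, "tz": 0, "hand": 0.45}, {"wx": 0, "wy": 0, "wz": 0, "tx": 0, "ty": 0, "tz": 0, "hand": 0.5}, {"wx": 0, "wy": 0, "wz": 0, "tx": 0, "ty": 0, "tz": 0, "hand": 0.5}]}}

```text
clock: 17.32
position: [0.5067, 0.1056, 0.1297]
ee_rot: [-3.141, 0.029, 0.0]
force: [0.3, -0.2, 0.1]
width: 0.492
```

```bash
python3 - <<'E'
from h import *
snap('wrist','w9'); o=arm.observe(); print(o['clock'],o['position'],o['force'],o['width'])
E
```

```text
17.3667 [0.50678866 0.10550152 0.129784  ] [0.00481283 0.46780165 0.42420423] 0.5001347773298077
```

View pics/w9.png

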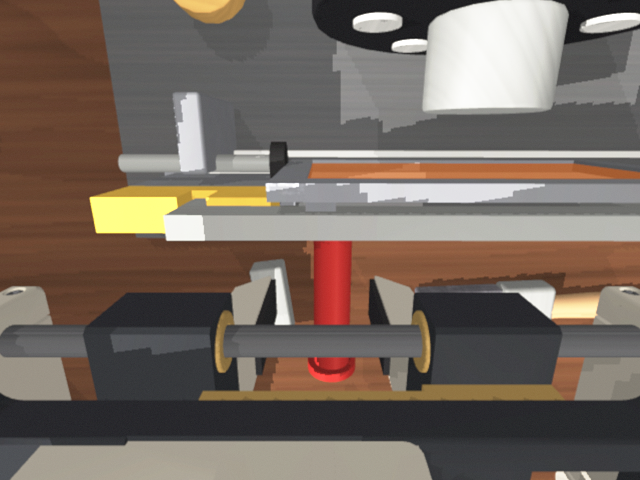

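The handle is released and the screen stayed shut: force is about zero, the bar tip is at (185,225) against the keeper, and the handle (332,300) is free between the fingers. I'll retreat straight up and check.

>>> {"op": "step_arm", "data": {"plan": [{"wx": 0, "wy": 0, "wz": 0, "tx": 0, "ty": 0.3, "tz": 0, "hand": 0.7}, {"wx": 0, "wy": 0, "wz": 0, "tx": 0, "ty": 0, "tz": -0.5, "hand": 0.7}, {"wx": 0, "wy": 0, "wz": 0, "tx": 0, "ty": 0, "tz": -1, "hand": 0.7}, {"wx": 0, "wy": 0, "wz": 0, "tx": 0, "ty": 0, "tz": -1.5, "hand": 0.7}, {"wx": 0, "wy": 0, "wz": 0, "tx": 0, "ty": 0, "tz": -2, "hand": 0.7}, {"wx": 0, "wy": 0, "wz": 0, "tx": 0, "ty": 0, "tz": -2, "hand": 0.7}, {"wx": 0, "wy": 0, "wz": 0, "tx": -1, "ty": 0, "tz": -2, "hand": 0.7}, {"wx": 0, "wy": 0, "wz": 0, "tx": -2, "ty": 0, "tz": -2, "hand": 0.7}, {"wx": 0, "wy": 0, "wz": 0, "tx": -2, "ty": 0, "tz": 0, "hand": 0.7}, {"wx": 0, "wy": 0, "wz": 0, "tx": 0, "ty": 0, "tz": 0, "hand": 0.7}]}}

```text
clock: 18.2
position: [0.4544, 0.1038, 0.2419]
ee_rot: [-3.141, 0.027, -0.002]
force: [-0.5, -0.8, -0.5]
width: 0.7
```

```bash
python3 - <<'E'
from h import *
snap('wrist','w10'); snap('side','s10'); snap('scene','sc10'); o=arm.observe(); print(o['clock'],o['position'],o['force'],o['width'])
z=load('w10');P=cloud(z);H,S,V=cv2.split(cv2.cvtColor(z['p'],cv2.COLOR_RGB2HSV))
m=((H<6)|(H>174))&(S>150)&(P[...,2]>.1)&(P[...,2]<.17)
q=P[m]
for x in (.49,.51,.53):
    s=q[np.abs(q[:,0]-x)<.004]; print(x,len(s),*((s[:,1].min(),s[:,1].max(),s[:,2].max(),np.percentile(s[:,2],95)) if len(s) else ()))
# bar top profile: height vs y
b=(S<60)&(P[...,0]>.538)&(P[...,0]<.556)&(P[...,2]>.12)&(P[...,2]<.16)
for y in np.arange(-.04,.175,.02):
    s=P[b&(np.abs(P[...,1]-y)<.006)]; print(round(y,3),len(s),np.median(s[:,2]).round(4) if len(s) else '')
b1=P[b]; print('bar y max',b1[:,1].max())
a=load('s10')['p'][200:400,200:420]; cv2.imwrite('pics/cs10.png',cv2.resize(a,None,fx=3,fy=3)[:,:,::-1])
E
```

```text
18.35 [0.45724811 0.10322609 0.24047521] [ 0.01190598  0.42734796 -0.39497779] 0.6996577672211327
0.49 216 0.09383283399524464 0.10892440104333652 0.13312249855423683 0.13216796007114712
0.51 224 0.09373780627442677 0.1084314632897243 0.1326473831962581 0.1320578924760254
0.53 242 0.09360455670061123 0.10795327111825796 0.1328665186406613 0.1322134781685587
-0.04 331 0.1325
-0.02 333 0.1326
0.0 337 0.1325
0.02 330 0.1326
0.04 324 0.1325
0.06 319 0.1325
0.08 319 0.1325
0.1 348 0.1324
0.12 312 0.1325
0.14 307 0.1324
0.16 294 0.1324
bar y max 0.1653406600656776
```

View pics/w10.png

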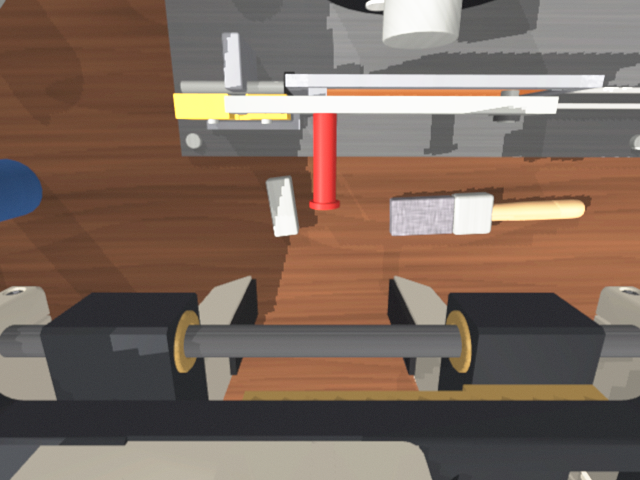

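View pics/cs10.png

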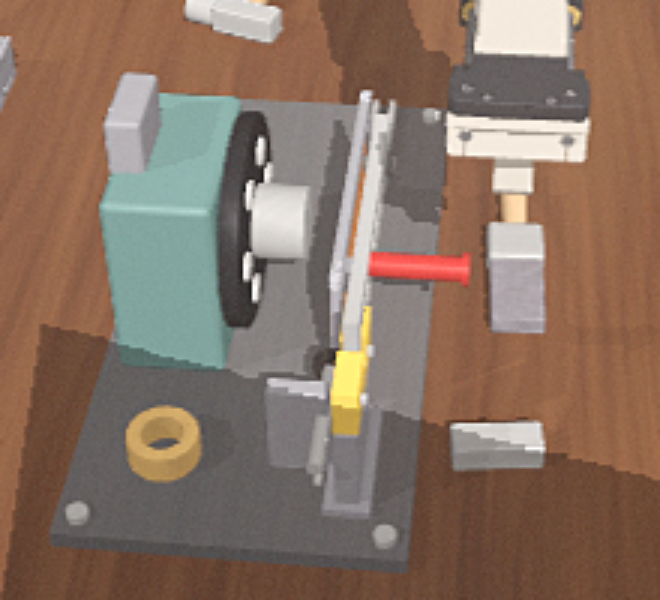

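The bar top is level to 0.1 mm along its length, so the latch joint is at 0. Its tip at y=0.165 puts the tooth at about 0.160, in the notch. The side view agrees, and the bystanders haven't moved. I'll hand it in.

```bash
python3 - <<'E'
from h import *
z0=load('scene0');z=load('sc10')
d=np.abs(z0['d']-z['d']); m=((d>.015)&(z['d']>0)&(z0['d']>0)).astype(np.uint8)
n,l,st,c=cv2.connectedComponentsWithStats(cv2.erode(m,np.ones((3,3)))); print(st[1:][st[1:,4]>15])
print(arm.sign_off())
E
```

```text
[[    0     0   225   286 21724]
 [  241     0   128   179  6949]
 [  233   101     6    35   130]
 [  215   113    15    28   236]
 [  194   119    20    23   208]
 [  342   198    15    11    46]
 [  355   203    14    26   204]
 [  326   211    15    11    47]
 [  305   238    19    41   380]]
the job is handed in; nothing more can be done
None
```

The screen is shut and latched, and I handed the job in at about 18.4 s of the 64 s allowed. No verdict was reported.

**What I did:**
- I gripped the red handle, lifted the bar 20 mm, and slid the screen against its buffer with the bar carried over the keeper.
- I lowered the tooth until it touched the lip. Fz rose to +7 N, so I eased off to about 2–3 N.
- I crept closed until Fz fell to -4.6 N, which meant the tooth was over the notch. I then lowered the bar to level and let go.

**Final checks, with the arm clear and reading about 0 N:**
- **Level:** the bar top is level to about 0.1 mm along its whole length, so it is fully dropped.
- **Tooth position:** the tip puts the tooth at y≈0.160 m, against my camera measurement of 0.161 m for the notch centre. That is about 10 mm short of the nominal mark, so the gate should read about +10 mm.
- **Holding alone:** the screen did not move in the second after release.
- **Bystanders:** the scene picture shows depth changes only at the arm, screen, bar and handle.

**Less certain:**
- **Side play:** I could not read the gate joint directly. The spring holds the tooth towards one side of the notch, which leaves only 1.5 mm of play each way, so the gate may sit near the edge of its allowed range.
- **Contact force:** bottoming the bar on its rest briefly read 8.6 N on the tool. The highest reading I saw in the whole job was about 13 N sideways.
- **Refused calls:** the first two move calls were refused for missing keys and moved nothing.

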